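# Weigh the citrus for marmalade on the hanging scale

### The job

Sort the shopping: put every orange and lemon into the steel weighing pail and every tomato and garlic bulb into the wooden crate. When all the citrus is in the pail, swing its handle up, hang it by the ring on the sprung hook of the scale, easing the weight on so that the hook never plunges into the red, and let go until hook and pail have hung still for two seconds so that the dial can be read. Then unhook the pail and stand it upright on the chopping board with the citrus still in it; leave the salt shaker and egg timer where they are.

Things in the scene. Friction and masses are not known exactly. Their poses are not given: they have to be found in the camera images.
- pail: small open steel weighing pail, 88 mm tall, outside diameter 144 mm at the foot, 176 mm at the rim, sheet 3 mm thick, inside floor 4 mm up; 0.34 kg with its handle. Origin: centre of its underside, z up; the handle's two pivots lie on the pail's y axis at y = +-95 mm, 78 mm up.
- bail (a joint): the pail's folding wire handle, turning about the pail's y axis 78 mm above its underside: 0 = straight up, +1.5 rad = folded level towards the pail's +x side (about so at the start); stop at -0.3. Stiff pivots (0.07 N m) hold it where it is left.
- ring (a point): centre of the brass ring at the top of the folding handle, 130 mm from the pivot line (handle up: 208 mm above the pail's underside; folded: 42 mm beyond the rim). Hole 39 mm, outside 55 mm, 7.6 mm round bar, lying in the handle's plane, its axis = this frame's x. Pinched across its outside along the pail's y axis it pivots in the pads; the wires spread from 29 mm below its centre.
- scale: standing hanging scale, fixed to the worktop: base plate 215 x 150 x 14 mm, white column 50 x 84 mm up to 412 mm, dial of 128 mm at its top. Origin: on the worktop straight below the hook's seat, z up; the hook points along its -x (towards the robot), the column's front is 125 mm behind the seat (+x).
- hook_seat (a point): lowest point of the sprung hook's bowl, on the centre line of its 10 mm round bar; 298 mm up when unloaded, moves with the hook. The tip, 15 mm in front, rises to 19 mm above this point; 27 mm behind it. A ring standing square to the scale's x axis slides on over the tip along +x with its centre 7 mm above this point; it hangs with its centre about 15 mm below it.
- scale_hook (a joint): how far the sprung hook is pulled down, m: 0 with nothing on it, about 4.5 mm per newton; the empty pail gives about 14 mm, the pail with fruit 20 to 38 mm; it bobs for some 2 s after loading. The red end of the dial begins at 52 mm, the stop is at 65 mm. The pointer follows it.
- crate: low wooden slatted vegetable crate without lid, fixed, 170 (x) x 200 (y) x 62 mm, walls and floor 8 mm. Origin: centre of its underside.
- board: wooden chopping board lying flat, fixed, 260 (its x) x 200 (its y) x 22 mm. Origin: centre of its underside; its top is 22 mm up.
- orange: orange, round, 65 x 67 x 59 mm, 0.02 to 0.2 kg, may be absent. Origin: centre of its underside (turns with it)
- orange_mid (a point): middle of the orange, 30 mm above its origin in its own frame
- orange_far: second orange, round, 66 x 67 x 63 mm, 0.02 to 0.2 kg, may be absent. Origin: centre of its underside (turns with it)
- orange_far_mid (a point): middle of the second orange, 31.5 mm above its origin in its own frame
- lemon: yellow lemon, 72 mm long along its x axis, 57 mm wide along y, 58 mm tall, 0.02 to 0.2 kg, may be absent. Origin: centre of its underside (turns with it)
- lemon_mid (a point): middle of the yellow lemon, 29 mm above its origin in its own frame
- tomato: red tomato with green stalk, round, 69 mm wide, 66 mm tall without the stalk, 0.02 to 0.2 kg, may be absent. Origin: centre of its underside (turns with it)
- tomato_mid (a point): middle of the red tomato with green stalk, 33 mm above its origin in its own frame
- tomato_1: second red tomato with green stalk, round, 69 mm wide, 66 mm tall without the stalk, 0.02 to 0.2 kg, may be absent. Origin: centre of its underside (turns with it)
- tomato_1_mid (a point): middle of the second red tomato with green stalk, 33 mm above its origin in its own frame
- garlic: whitish garlic bulb with a pointed neck, 56 mm wide, 56 mm tall, 0.02 to 0.2 kg, may be absent. Origin: centre of its underside (turns with it)
- garlic_mid (a point): middle of the whitish garlic bulb with a pointed neck, 25 mm above its origin in its own frame
- salt_shaker: salt shaker, 44 x 44 x 90 mm, loose bystander. Origin: centre of its underside
- egg_timer: red egg timer, 67 x 67 x 54 mm, loose bystander. Origin: centre of its underside
Things that resemble listed ones, but are neither listed nor needed, are in the scene too. Several things have the shape of the lemon; the one meant has the colours described above.

How it is judged:
By the outcome, as a careful person would: the job done as asked, in the order asked, and still so for the second after the job is handed in, with the robot touching nothing.
Of orange, orange_far, lemon only 2 to 3 are there at a start; the rules pass over those that are not, and their reading is None.
Of tomato, tomato_1, garlic only 1 to 2 are there at a start; the rules pass over those that are not, and their reading is None.
At some moment in a run one of orange, orange_far, lemon, tomato, tomato_1, garlic may be knocked a few centimetres aside while the robot is not near it.
It also fails if it takes over 210 s, if anything falls off the work surface, if the arm or the gripper's body presses on something with over 40 N, if the wrist force passes 120 N, or if a joint passes its speed limit or range.

### The arm

A 6-joint arm with a two-finger parallel gripper is mounted at the origin on a cart in front of the work surface, level with it; the furniture and walls round the work are solid. World frame = base frame: x ahead of the robot, y to its left, z up, the work surface at z = 0. Lengths are in m, angles in rad, forces in N, time in s.
With the tool pointing down it reaches from about 0.35 to 0.975 m from the base axis. Payload 17.4 kg.
Tool frame: the origin (TCP) lies on the mounting face of the last link; the fingertips stand 173 mm ahead of it and the grasp point (between the pads) lies 155 mm ahead of it; z points along the fingers, y is the line along which they close (so a half turn about z gives the same grasp; the last joint's range is limited). The gripper opens to 85 mm and grips with 20 to 120 N. Pads are 22 mm wide; open, the fingers measure 114 mm over their backs; the gripper's body (76 mm by 85 mm) begins 54 mm behind the grasp point. The pads swing forward as they close: fully open they stand 13 mm farther back than shut.
Start: joints at [-1.25, 0.116, 1.442, -0, 1.584, -0.038], TCP at [0.237, -0.632, 0.405] pointing down, gripper open.
Joint ranges: [-2.83, 2.83], [-0.83, 2.19], [0.07, 2.5], [-1.14, 4.28], [0.01, 3], [-2.97, 2.97]. Speed limits (rad/s): [1.89, 1.89, 2.22, 3.14, 3.14, 3.14].

### API

Orientations are given as a rotation vector (axis times angle).
In Python, from cell import manip, eoat, kinematics, grab_frame, calibration, hand_in, search_frame, outline_of, read_clock, read_joints, read_qvel, read_joint_efforts, read_eef_pos, read_tcp_rot, read_force, read_moment, read_finger_gap, read_gripper_force gives the robot as it stands. Calls block until the motion is done:
- manip.move_to(position, orientation): joint-space move of the TCP to a pose.
- manip.movel(position, ori=None, speed=0.15, stop_force=None): straight line of the TCP; ori=None keeps the orientation; speed is the mean speed in m/s. With stop_force (N) it stops when the force on the tool has changed by that much, and returns True; else False.
- manip.movej(angles): joint-space move.
- eoat.release() and eoat.grasp(): open the fingers fully, or close them until they stop; the grip force is fixed at half the most.
- manip.wait(seconds).
- kinematics.inverse_kinematics(position, orientation): joint angles nearest the present ones, or None.
- grab_frame(name): name is "scene" or "top"; returns (picture, depth): 384x512x3 uint8, red, green, blue; 384x512 float32, m along the optical axis (not along the pixel's ray), 0 where there is no reading.
- calibration(name): a dict with "intrinsics" (3x3 intrinsics, pixels), "pose" (4x4, takes a point from camera to world coordinates). Camera axes: x right, y down, z forward; pixel columns grow to the right and rows downward; lengths in m; the calibration is good to about 2 mm. A picture is of the moment at which its call begins. calibration takes no time and is no camera call.
A pose or a line that the arm cannot do raises manip.Unreachable and nothing moves.
- hand_in(): hands the job in; it is judged then, once.
Trained networks look in the newest picture that a camera, given by its name, has taken for a name from the list of things; names that differ only in an ending like _2 or _b are one class to them, and where a whole thing is asked for, a point or a joint stands for the part that bears it (a point fixed in the world has none). Each returns a list of dicts, best first, with "score" (0 to 1); they miss things now and then, are a little off and sometimes report something else, mostly with a low value. They report only what shows in the picture. A call takes as long as a camera call. They do not tell look-alikes from the thing itself.
- search_frame(label, camera): "uv" ([column, row] in pixels, amid what is visible of it).
- outline_of(label, camera): "pixels" (384x512 bool, what is visible of it) and "uv" ([column, row] in pixels, amid what is visible of it).
Readings, each from a call of its own:
- read_clock(): time.
- read_joints(): joint angles.
- read_qvel(): joint speeds.
- read_joint_efforts(): joint torques, N m.
- read_eef_pos(): TCP position.
- read_tcp_rot(): TCP orientation.
- read_force(): force on the tool from outside, world axes, zero at the start.
- read_moment(): the same for the moment, N m.
- read_finger_gap(): opening from 0.0 (shut) to 1.0 (fully open).
- read_gripper_force(): force on a finger pad.
Only numpy, scipy, OpenCV 4.12 (cv2) and the standard library are available. Lean on these libraries where they do the work, as an engineer would, in place of code of your own. Each camera call takes 0.05 s, during which the arm holds its last target. There are 200 camera calls.

## Working session

There is one attempt and no reset: what is moved stays moved. The work goes in short steps, each a Python script; the robot and the scene stay as the last script left them, time stands still between calls to the robot, and variables do not carry over. Pictures are saved under pics/ and viewed, at most 14 in all, crops included, and the job is handed in when it is done.

```bash
ls; mkdir -p pics; cat > h.py <<'E'
import numpy as np, cv2
from cell import *
from scipy.spatial.transform import Rotation as R
def frame(n):
    p,d=grab_frame(n); return p,d
def toworld(n,d,mask=None,uv=None):
    c=calibration(n);K=np.array(c["intrinsics"]);T=np.array(c["pose"])
    if mask is not None: v,u=np.nonzero(mask&(d>0))
    else: u,v=np.array([int(round(uv[0]))]),np.array([int(round(uv[1]))])
    z=d[v,u]; P=np.stack([(u-K[0,2])/K[0,0]*z,(v-K[1,2])/K[1,1]*z,z],1)
    return P@T[:3,:3].T+T[:3,3]
def down(yaw):  # tool z down, tool y at angle yaw in the world xy plane
    y=np.array([np.cos(yaw),np.sin(yaw),0]);z=np.array([0,0,-1.]);x=np.cross(y,z)
    return R.from_matrix(np.stack([x,y,z],1)).as_rotvec()
def save(n,img): cv2.imwrite("pics/"+n+".png",cv2.cvtColor(img,cv2.COLOR_RGB2BGR))
E
python3 - <<'E'
from h import *
np.set_printoptions(precision=3,suppress=True)
ims={}
for n in("top","scene"):
    p,d=frame(n);save(n+"0",p);print(n,np.array(calibration(n)["pose"]),calibration(n)["intrinsics"][0])
    for l in "pail ring scale crate board orange lemon tomato garlic salt_shaker egg_timer hook_seat".split():
        for r in outline_of(l,n)[:6]:
            W=toworld(n,d,r["pixels"])
            if len(W)<5: continue
            print(n,l,round(r["score"],2),np.array(r["uv"]).round(),len(W),"med",np.median(W,0),"lo",np.percentile(W,2,axis=0),"hi",np.percentile(W,98,axis=0))
print(read_clock(),read_tcp_rot(),down(0),read_force())
E
```

```text
pics
top [[ 0.235 -0.923  0.305  0.213]
 [-0.972 -0.225  0.068 -0.115]
 [ 0.006 -0.313 -0.95   1.43 ]
 [ 0.     0.     0.     1.   ]] [385.985   0.    259.317]
top pail 0.98 [236. 232.] 2061 med [0.468 0.029 0.007] lo [ 0.38  -0.061 -0.002] hi [0.539 0.105 0.093]
top pail 0.52 [328. 260.] 153 med [ 0.428 -0.324  0.038] lo [ 0.407 -0.345  0.026] hi [ 0.452 -0.304  0.051]
top ring 0.7 [241. 204.] 167 med [0.561 0.02  0.104] lo [ 0.461 -0.071 -0.003] hi [0.604 0.118 0.12 ]
top scale 0.94 [198. 159.] 3595 med [0.655 0.199 0.142] lo [0.538 0.138 0.007] hi [0.727 0.276 0.466]
top crate 0.55 [298. 204.] 2620 med [ 0.627 -0.171  0.01 ] lo [ 0.537 -0.265  0.001] hi [ 0.704 -0.073  0.065]
top crate 0.18 [329. 260.] 150 med [ 0.428 -0.323  0.038] lo [ 0.407 -0.345  0.027] hi [ 0.451 -0.304  0.051]
top board 0.55 [148. 220.] 3613 med [0.436 0.369 0.02 ] lo [0.316 0.274 0.013] hi [0.563 0.467 0.026]
top orange 0.58 [187. 151.] 206 med [0.629 0.205 0.323] lo [ 0.524  0.192 -0.   ] hi [0.656 0.29  0.342]
top orange 0.53 [298. 252.] 244 med [ 0.434 -0.216  0.053] lo [ 0.409 -0.244  0.027] hi [ 0.465
[... 1573 characters left out ...]
 board 0.83 [160. 331.] 6689 med [0.415 0.385 0.019] lo [0.308 0.283 0.007] hi [0.561 0.476 0.023]
scene board 0.67 [241. 226.] 71 med [0.562 0.031 0.105] lo [ 0.546 -0.054 -0.003] hi [0.676 0.059 0.117]
scene tomato 0.5 [172. 178.] 293 med [0.641 0.212 0.321] lo [0.514 0.199 0.298] hi [0.651 0.23  0.339]
scene salt_shaker 0.56 [221. 217.] 245 med [0.685 0.039 0.048] lo [0.678 0.019 0.003] hi [0.707 0.051 0.088]
scene egg_timer 0.6 [221. 206.] 172 med [ 0.784 -0.027  0.035] lo [ 0.704 -0.058  0.013] hi [0.818 0.022 0.085]
scene hook_seat 0.7 [172. 180.] 350 med [0.643 0.211 0.318] lo [0.513 0.031 0.033] hi [0.888 0.23  0.339]
1.3 [3.091 0.56  0.   ] [2.221 2.221 0.   ] [-0.143 -0.532 -0.557]
```

```bash
python3 - <<'E'
import cv2
a=cv2.imread("pics/top0.png");cv2.imwrite("pics/t0c.png",cv2.resize(a[110:310,110:400],None,fx=2.75,fy=2.75,interpolation=2))
a=cv2.imread("pics/scene0.png");cv2.imwrite("pics/s0c.png",cv2.resize(a,None,fx=1.55,fy=1.55,interpolation=2))
E
```

```text
(no output)
```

View pics/t0c.png

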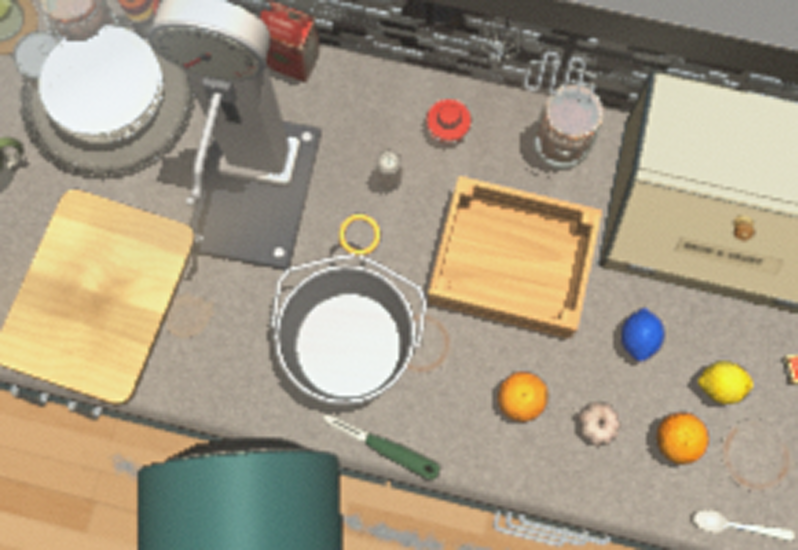

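View pics/s0c.png

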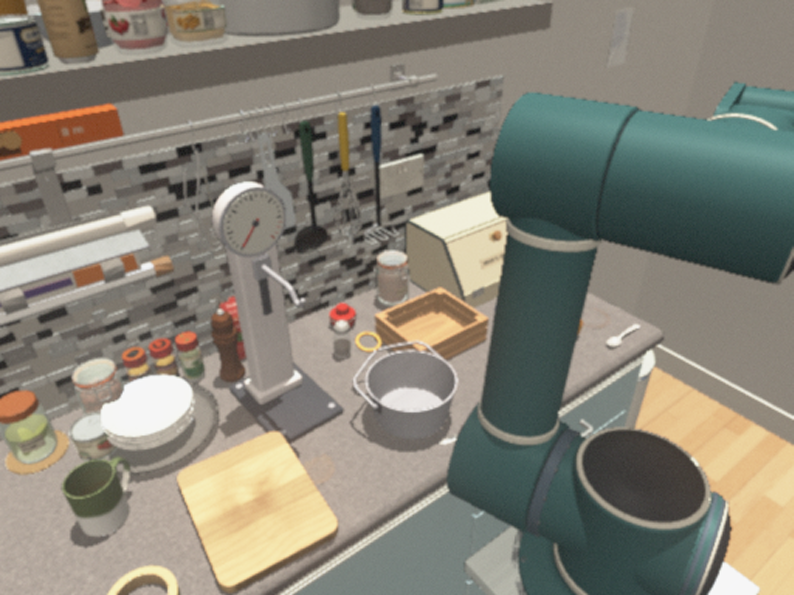

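The top view shows two oranges at (300,254) and (358,269), garlic at (327,264), the yellow lemon at (374,249), and a blue look-alike at (343,232). The pail is at (236,232) with its ring at (241,195), the crate at (298,204), the board at (148,220) and the scale at (198,159). I see no tomato. Next I'll fit the geometry.

```bash
cat >> h.py <<'E'
def ray_at(n,uv,z):
    c=calibration(n);K=np.array(c["intrinsics"]);T=np.array(c["pose"])
    r=T[:3,:3]@np.array([(uv[0]-K[0,2])/K[0,0],(uv[1]-K[1,2])/K[1,1],1]); return T[:3,3]+r*(z-T[2,3])/r[2]
def blobs(p,lo,hi,amin=60):
    m=cv2.inRange(cv2.cvtColor(p,cv2.COLOR_RGB2HSV),np.array(lo),np.array(hi))
    n,l,s,c=cv2.connectedComponentsWithStats(m)
    return [(c[i],s[i][4],l==i) for i in range(1,n) if s[i][4]>=amin]
def mask_at(n,p,lo,hi,zmid,xmin=.3,xmax=.75,ymin=-.65,ymax=.6,amin=60):
    out=[]
    for c,a,m in blobs(p,lo,hi,amin):
        w=ray_at(n,c,zmid)
        if xmin<w[0]<xmax and ymin<w[1]<ymax: out.append((w,a,m))
    return out
ORG=((8,150,120),(19,255,255)); YEL=((22,140,120),(34,255,255)); RED=((0,170,90),(6,255,255))
E
python3 - <<'E'
from h import *
np.set_printoptions(precision=4,suppress=True)
n="top";p,d=frame(n)
for nm,c,z in(("org",ORG,.03),("yel",YEL,.029),("red",RED,.033)):
    for w,a,m in mask_at(n,p,*c,z,amin=25):
        W=toworld(n,d,m); 
        cv=cv2.minAreaRect(W[:,:2].astype(np.float32)); print(nm,w,a,"zmax",np.percentile(W[:,2],95),"rect",cv)
def m(l):
    r=outline_of(l,n)[0]; return r["pixels"]
W=toworld(n,d,(d>0)&True)
def rect(l,zlo,zhi):
    W=toworld(n,d,m(l)); W=W[(W[:,2]>zlo)&(W[:,2]<zhi)]; r=cv2.minAreaRect(W[:,:2].astype(np.float32)); print(l,len(W),"ctr",r[0],"size",r[1],"ang",r[2]); print(cv2.boxPoints(r))
rect("crate",.056,.068);rect("board",.018,.026);rect("scale",.009,.02)
W=toworld(n,d,m("pail"));Q=W[(W[:,2]>.082)&(W[:,2]<.094)]
A=np.c_[2*Q[:,:2],np.ones(len(Q))];s=np.linalg.lstsq(A,(Q[:,:2]**2).sum(1),rcond=None)[0];print("pail rim",s[:2],np.sqrt(s[2]+s[:2]@s[:2]),len(Q))
F=W[(W[:,2]<.012)&(W[:,2]>.002)];e=cv2.fitEllipse(cv2.convexHull(F[:,:2].astype(np.float32)));print("floor",e)
for w,a,mm in mask_at(n,p,(18,120,100),(34,255,255),.105,.5,.7,-.1,.1,10):
    W=toworld(n,d,mm);print("ring",w,a,np.median(W,0),W.min(0),W.max(0))
full=np.ones(d.shape,bool);W=toworld(n,d,full)
H=W[(W[:,2]>.285)&(W[:,2]<.38)&(W[:,0]>.45)&(W[:,0]<.68)&(W[:,1]>.1)&(W[:,1]<.32)]
for z in np.arange(.28,.38,.01):
    q=H[abs(H[:,2]-z)<.005]
    if len(q):print("z",z.round(2),len(q),q.min(0),q.max(0),q.mean(0))
E
```

```text
org [ 0.4383 -0.2197  0.03  ] 169 zmax 0.05753206090040652 rect ((0.43634843826293945, -0.2181229591369629), (0.05570497363805771, 0.05986316502094269), 12.11234188079834)
org [ 0.4337 -0.4289  0.03  ] 170 zmax 0.0604670660556911 rect ((0.4346190094947815, -0.4297529458999634), (0.05912747606635094, 0.05831373855471611), 13.77450180053711)
yel [ 0.5202 -0.4768  0.029 ] 215 zmax 0.058967467265165247 rect ((0.5185300707817078, -0.4744426906108856), (0.05627540126442909, 0.05280069261789322), 57.88130187988281)
yel [ 0.4422 -0.2204  0.029 ] 44 zmax 0.06143686609744029 rect ((0.43610459566116333, -0.21812421083450317), (0.024821490049362183, 0.02158425562083721), 11.838245391845703)
yel [ 0.4423 -0.4387  0.029 ] 50 zmax 0.06583927235901528 rect ((0.43592819571495056, -0.4312993586063385), (0.02809152565896511, 0.023725850507616997), 76.30580139160156)
red [ 0.5611 -0.5841  0.033 ] 34 zmax 0.0205669369232764 rect ((0.5647796392440796, -0.5894896984100342), (0.011300161480903625, 0.04315181076526642), 23.416975021362305)
crate 494 ctr (0.6223726868629456, -0.16994799673557281) size (0.2000
[... 910 characters left out ...]
[0.6558 0.1678 0.2852] [0.672  0.2485 0.2947] [0.6606 0.1913 0.2896]
z 0.3 39 [0.5204 0.1674 0.2953] [0.6789 0.2492 0.3049] [0.6104 0.2    0.301 ]
z 0.31 47 [0.5136 0.1672 0.305 ] [0.6726 0.2463 0.3142] [0.6135 0.1993 0.3104]
z 0.32 120 [0.5152 0.1682 0.315 ] [0.6759 0.2491 0.325 ] [0.6069 0.2039 0.3209]
z 0.33 58 [0.5615 0.1685 0.3251] [0.6706 0.2454 0.3348] [0.6342 0.2049 0.3291]
z 0.34 53 [0.6444 0.1686 0.3351] [0.6655 0.2471 0.3441] [0.6543 0.204  0.3393]
z 0.35 20 [0.6517 0.1756 0.3451] [0.6582 0.2538 0.3549] [0.6547 0.2121 0.3513]
z 0.36 31 [0.6518 0.167  0.3552] [0.6573 0.2476 0.3649] [0.6542 0.2069 0.3605]
z 0.37 44 [0.6516 0.1568 0.3657] [0.6589 0.2616 0.3749] [0.6545 0.206  0.3701]
```

```bash
cat >> h.py <<'E'
from cell import manip,eoat
PAIL=np.array([.4567,.0207]);PY=.12;CR=np.array([.6225,-.170])
def ori_near(yaw):
    Rc=R.from_rotvec(read_tcp_rot()); a,b=down(yaw),down(yaw+np.pi)
    f=lambda o:(Rc.inv()*R.from_rotvec(o)).magnitude()
    return a if f(a)<f(b) else b
def pick(mid,yaw,dz=-.007,hov=.36):
    o=ori_near(yaw); x,y,z=mid; eoat.release()
    manip.move_to([x,y,hov],o); manip.movel([x,y,z+.155+dz+.04],speed=.3)
    manip.movel([x,y,z+.155+dz],speed=.12,stop_force=15)
    eoat.grasp(); g=read_finger_gap()*85
    manip.movel([x,y,hov],speed=.35); g2=read_finger_gap()*85
    print("grip mm",round(g,1),round(g2,1),"F",read_gripper_force(),"t",round(read_clock(),1)); return g2
def drop(xy,ztcp,yaw,hov=.36):
    o=ori_near(yaw); manip.move_to([*xy,hov],o); manip.movel([*xy,ztcp],speed=.3,stop_force=15)
    eoat.release(); manip.movel([*xy,hov],speed=.4); print("dropped t",round(read_clock(),1))
def pf(x,y):  # pail frame -> world
    c,s=np.cos(PY),np.sin(PY); return PAIL+np.array([c*x-s*y,s*x+c*y])
def citrus(n="top"):
    p,d=frame(n); o=[]
    for nm,c in(("org",((8,110,120),(28,255,255))),("yel",YEL)):
        for w,a,m in mask_at(n,p,*c,.03,.33,.75,-.6,-.1,120):
            pr=toworld(n,d,m)[:,2]; o.append((nm,w.round(4),a,np.percentile(pr,95).round(3)))
    return o
E
python3 - <<'E'
from h import *
n="top";p,d=frame(n);r=[r for r in outline_of("garlic",n)]
for q in r: print(q["score"],q["uv"])
print(citrus())
q=r[0]; v,u=np.nonzero(q["pixels"]);g=ray_at(n,(u.mean(),v.mean()),.025);print("garlic",g)
assert abs(g[0]-.43)<.03 and abs(g[1]+.324)<.03
if pick(g,0,dz=-.003)>30:
    drop(CR,.02+.155+.012,0)
p,d=frame(n);save("t1",p);print(citrus())
E
```

```text
0.72 [330.1, 261.8]
0.17 [238.8, 228.9]
[('org', array([ 0.6214, -0.1705,  0.03  ]), np.int32(2262), np.float64(0.064)), ('org', array([ 0.519 , -0.4748,  0.03  ]), np.int32(170), np.float64(0.054)), ('org', array([ 0.4394, -0.2201,  0.03  ]), np.int32(253), np.float64(0.059)), ('org', array([ 0.4365, -0.4333,  0.03  ]), np.int32(266), np.float64(0.064)), ('yel', array([ 0.52  , -0.4765,  0.03  ]), np.int32(215), np.float64(0.059))]
garlic [ 0.43143049 -0.32423107  0.025     ]
grip mm 52.8 52.5 F 62.75884113740176 t 5.5
dropped t 8.1
[('org', array([ 0.5947, -0.2518,  0.03  ]), np.int32(328), np.float64(0.065)), ('org', array([ 0.5188, -0.4744,  0.03  ]), np.int32(168), np.float64(0.054)), ('org', array([ 0.4394, -0.2199,  0.03  ]), np.int32(254), np.float64(0.059)), ('org', array([ 0.436, -0.433,  0.03 ]), np.int32(270), np.float64(0.065)), ('yel', array([ 0.5201, -0.4765,  0.03  ]), np.int32(217), np.float64(0.058))]
```

View pics/t1.png

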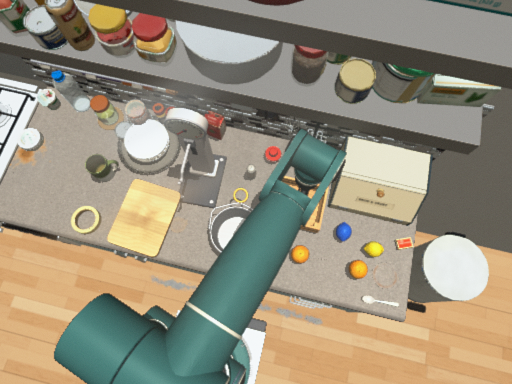

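The arm is over the crate and the garlic has been dropped. The citrus is still at (300,254), (358,269) and (373,249), with no tomato anywhere. Next the citrus.

```bash
python3 - <<'E'
from h import *
def near(kind,ref):
    c=[w for k,w,a,z in citrus() if k==kind and np.hypot(*(w[:2]-ref))<.08]
    return min(c,key=lambda w:np.hypot(*(w[:2]-ref))) if c else None
jobs=[("org",(.439,-.22),.030,0,(-36,0),.070,np.pi/2),("org",(.436,-.433),.0315,0,(22,-34),.100,np.pi/2),("yel",(.52,-.4765),.029,.237,(22,34),.105,np.pi/2)]
for k,ref,zm,yaw,pp,zd,dy in jobs:
    w=near(k,np.array(ref)); print(k,w)
    if w is None: break
    if pick((w[0],w[1],zm),yaw)<30: break
    drop(pf(pp[0]/1e3,pp[1]/1e3),zd+.155-.007,PY+dy)
manip.move_to([.40,-.30,.36],ori_near(0))
p,d=frame("top");save("t2",cv2.resize(p[150:300,170:400],None,fx=3,fy=3));p,d=frame("scene");save("s2",p[120:384,60:460])
E
```

```text
org [ 0.4394 -0.2198  0.03  ]
grip mm 58.8 58.3 F 64.65078231878579 t 11.4
dropped t 14.6
org [ 0.4363 -0.433   0.03  ]
grip mm 60.8 60.6 F 65.24434151127934 t 18.9
dropped t 22.1
yel [ 0.52   -0.4765  0.03  ]
grip mm 53.9 53.7 F 63.387162291737695 t 26.2
dropped t 29.5
```

View pics/t2.png

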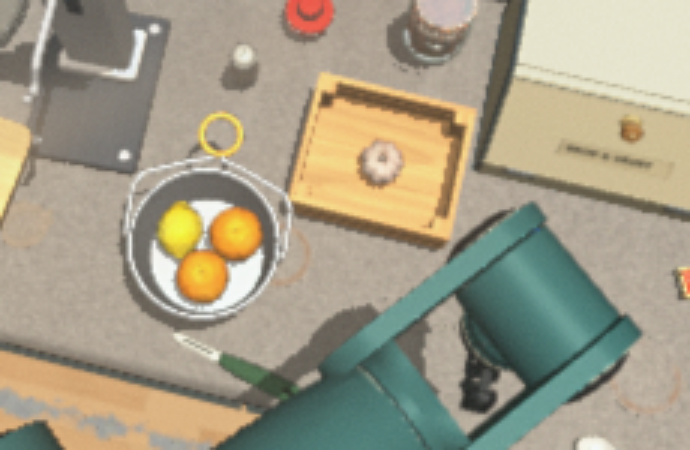

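All three citrus are in the pail (around crop (205,245)) and the garlic is in the crate (382,160). The ring is at crop (221,134). Next I'll swing the handle up.

```bash
cat >> h.py <<'E'
def tilt(yaw,th,sgn=1):
    """tool z = down tipped by th towards heading yaw; tool y = sgn * horizontal normal of heading"""
    h=np.array([np.cos(yaw),np.sin(yaw),0]);z=np.sin(th)*h+np.array([0,0,-np.cos(th)])
    y=sgn*np.array([-np.sin(yaw),np.cos(yaw),0]);return np.stack([np.cross(y,z),y,z],1)
def rpose(ring,yaw,th,L,sgn):
    M=tilt(yaw,th,sgn); return np.array(ring)-L*M[:,2], R.from_matrix(M).as_rotvec()
def tight(L): manip
E
sed -i '$d' h.py
python3 - <<'E'
from h import *
np.set_printoptions(precision=4,suppress=True)
n="top";p,d=frame(n)
W=toworld(n,d,outline_of("pail",n)[0]["pixels"]);Q=W[(W[:,2]>.082)&(W[:,2]<.094)]
for _ in range(3):
    A=np.c_[2*Q[:,:2],np.ones(len(Q))];s=np.linalg.lstsq(A,(Q[:,:2]**2).sum(1),rcond=None)[0]
    r=np.hypot(*(Q[:,:2]-s[:2]).T);Q=Q[abs(r-.0865)<.006]
C=s[:2];print("pail",C,np.sqrt(s[2]+C@C),len(Q))
for w,a,m in mask_at(n,p,(18,120,100),(34,255,255),.107,.5,.7,-.02,.1,30):
    v,u=np.nonzero(m);e=cv2.fitEllipse(cv2.convexHull(np.stack([u,v],1).astype(np.float32)));Z=toworld(n,d,m)[:,2]
    print("ring",w,ray_at(n,e[0],.107),a,e,np.median(Z[Z>.08]));rg=ray_at(n,e[0],.107)
v=rg[:2]-C;print("dist",np.hypot(*v),"yaw",np.arctan2(v[1],v[0]))
for nn,c,dd in((0,"top",d),):
    print(read_clock(),read_force())
E
```

```text
pail [0.4594 0.0137] 0.0865007014802573 245
ring [0.5851 0.0249 0.107 ] [0.5862 0.0253 0.107 ] 75 ((243.2596435546875, 194.34092712402344), (14.31047534942627, 14.627680778503418), 111.02689361572266) 0.11064137490743464
dist 0.12732497872269305 yaw 0.09116798764461174
31.6333 [-0.1453  0.1539 -0.0013]
```

```bash
python3 - <<'E'
from h import *
np.set_printoptions(precision=4,suppress=True)
C=np.array([.4594,.0137]);yaw=.091;rg=np.array([.5860,.0253,.106]);L=.149
M=R.from_rotvec(ori_near(yaw+np.pi/2)).as_matrix();sgn=1 if M[:,1]@tilt(yaw,0)[:,1]>0 else -1
h=np.array([np.cos(yaw),np.sin(yaw)])
P,o=rpose(rg+[0,0,.1],yaw,0,L,sgn);manip.move_to(P,o)
f0=np.array(read_force())
P,o=rpose(rg,yaw,0,L,sgn);print("stop",manip.movel(P,speed=.12,stop_force=10))
eoat.grasp();print("gap",read_finger_gap()*85,"f",np.array(read_force())-f0)
a0=np.arctan2(np.hypot(*(rg[:2]-C)),rg[2]-.078)
for a in np.linspace(a0,0,10)[1:]:
    r=.130; ring=np.array([*(C+h*r*np.sin(a)),.078+r*np.cos(a)])
    P,o=rpose(ring,yaw,0,L,sgn);manip.movel(P,speed=.12)
    print(round(a,2),np.array(read_force())-f0,round(read_finger_gap()*85,1))
print("sgn",sgn,"joints",np.array(read_joints()),"t",read_clock())
p,d=frame("scene");save("s3",cv2.resize(p[120:360,120:420],None,fx=2.4,fy=2.4))
E
```

```text
stop False
gap 51.300505695546 f [4.1402 0.518  1.16  ]
1.2 [ 5.3208 -0.4505  0.1678] 51.0
1.05 [ 3.7906 -0.1852  0.9263] 51.0
0.9 [ 3.1433 -0.0945  1.9499] 51.1
0.75 [2.6395 0.2537 0.618 ] 51.3
0.6 [ 1.2754 -1.6625  0.9149] 51.1
0.45 [ 2.5453 -1.9013 -0.4158] 50.9
0.3 [ 0.7507 -0.3743 -2.6148] 51.1
0.15 [-0.0309 -0.2153 -6.1017] 51.0
0.0 [-0.4273 -0.0464 -5.3622] 51.0
sgn -1 joints [-0.0257 -0.3534  1.9475  0.      1.5475  1.4543] t 37.775
```

View pics/s3.png

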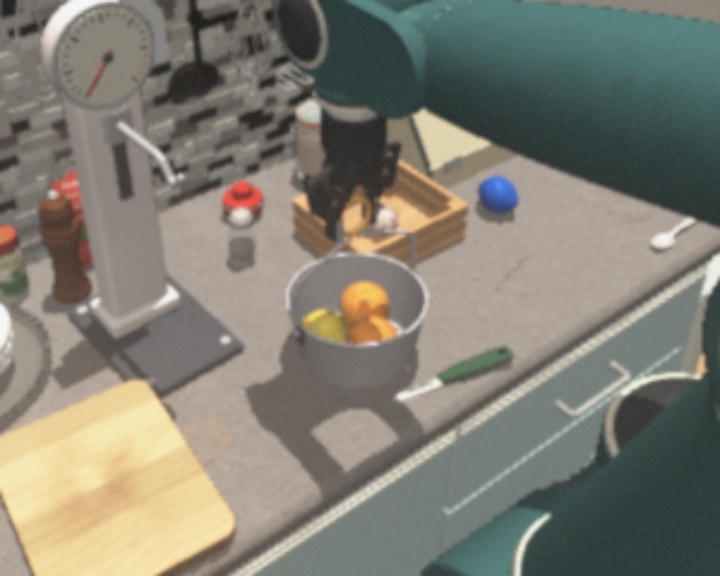

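The handle is up, with the ring held at crop (355,215) and the fruit in the pail. I'll lift and measure where the ring sits in the pads.

```bash
cat >> h.py <<'E'
def see_ring(n="scene",rad=.045,L=.149,lo=(18,80,70),hi=(34,255,255)):
    p,d=frame(n); m=cv2.inRange(cv2.cvtColor(p,cv2.COLOR_RGB2HSV),np.array(lo),np.array(hi))>0
    M=R.from_rotvec(read_tcp_rot()).as_matrix();c=np.array(read_eef_pos())+L*M[:,2]
    W=toworld(n,d,m);W=W[np.linalg.norm(W-c,axis=1)<rad];return W,c,M
E
python3 - <<'E'
from h import *
np.set_printoptions(precision=4,suppress=True)
f0=np.array(read_force());P=np.array(read_eef_pos())
for k in range(1,5):
    manip.movel(P+[0,0,.002*k],speed=.02);print(k*2,np.array(read_force())-f0)
manip.movel(P+[0,0,.03],speed=.06);manip.wait(.5);print("lifted",np.array(read_force())-f0)
W,c,M=see_ring();print(len(W),c,np.median(W,0)-c,W.min(0)-c,W.max(0)-c)
p,d=grab_frame("scene");save("s4",cv2.resize(p[150:270,180:330],None,fx=5,fy=5,interpolation=2))
print(read_moment(),read_joints())
E
```

```text
2 [ 0.7819 -0.7366 -1.0038]
4 [ 0.3208 -0.3982 -0.8366]
6 [ 1.0091 -0.2676 -1.5677]
8 [ 1.3638 -0.2618 -2.6674]
lifted [ 0.4257 -0.6192 -1.7249]
2 [0.4598 0.0137 0.2377] [-0.0037 -0.0177  0.0145] [-0.0056 -0.0255  0.0073] [-0.0019 -0.01    0.0218]
[ 0.0406 -0.0631  0.0307] [-0.0257 -0.3624  1.9059  0.      1.5981  1.4541]
```

View pics/s4.png

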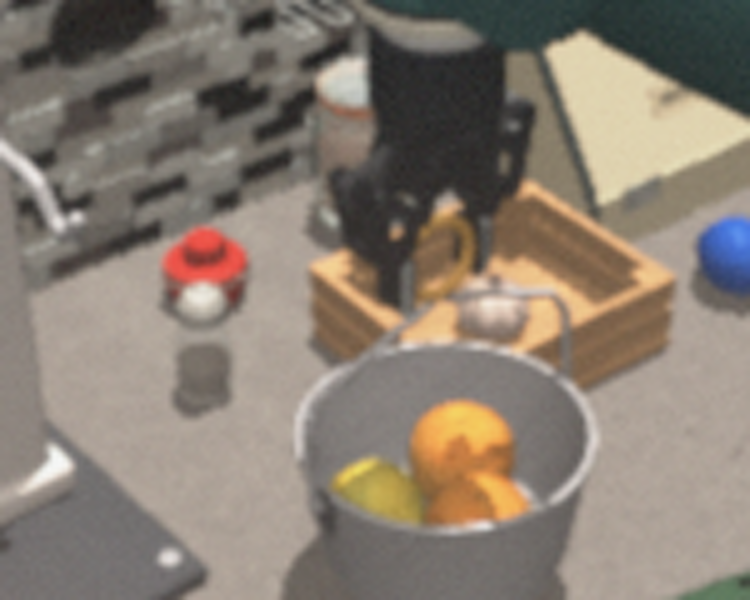

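```bash
cat >> h.py <<'E'
def proj(n,w):
    c=calibration(n);K=np.array(c["intrinsics"]);T=np.linalg.inv(np.array(c["pose"]));q=K@(T[:3,:3]@np.array(w)+T[:3,3]);return q[:2]/q[2]
E
python3 - <<'E'
from h import *
np.set_printoptions(precision=4,suppress=True)
M=R.from_rotvec(read_tcp_rot()).as_matrix();c=np.array(read_eef_pos())+.149*M[:,2]
print("ring",c,proj("scene",c),proj("scene",c+[0,0,.005]),"seen 269.4 201.7")
ps=0.0627;ux=np.array([np.cos(ps),np.sin(ps),0]);uy=np.array([-np.sin(ps),np.cos(ps),0])
seat=np.array([.530,.2015,.298])
tip=seat-.015*ux+[0,0,.019];print("tip",tip,proj("scene",tip),proj("top",tip))
p,d=grab_frame("top");W=toworld("top",d,np.ones(d.shape,bool));ok=(W[:,2]>.27)&(W[:,2]<.345)&(W[:,0]>.49)&(W[:,0]<.645)&(abs(W[:,1]-.2)<.04);H=W[ok]
print("top hook in scale frame (mm): x,y,z");X=np.c_[(H-seat)@ux,(H-seat)@uy,H[:,2]-.298]*1e3;print(X[np.argsort(X[:,0])].round(1)[::3])
s=X[:,0];print("slope dy/dx",np.polyfit(s,X[:,1],1))
a,b=proj("top",tip).round().astype(int);A=cv2.resize(p[b-25:b+25,a-30:a+30],None,fx=6,fy=6,interpolation=2)
q,d2=grab_frame("scene");a2,b2=proj("scene",tip).round().astype(int);B=cv2.resize(q[b2-25:b2+25,a2-30:a2+30],None,fx=6,fy=6,interpolation=2)
save("hook",np.hstack([A,B]));print(a,b,a2,b2)
W=toworld("scene",d2,np.ones(d2.shape,bool));ok=(W[:,2]>.27)&(W[:,2]<.345)&(W[:,0]>.49)&(W[:,0]<.64)&(abs(W[:,1]-.2)<.04);H=W[ok]
X=np.c_[(H-seat)@ux,(H-seat)@uy,H[:,2]-.298]*1e3;print("scene");print(X[np.argsort(X[:,0])].round(1)[::4])
E
```

```text
ring [0.4598 0.0137 0.2377] [266.7092 201.3665] [266.722  199.9034] seen 269.4 201.7
tip [0.515  0.2006 0.317 ] [196.4753 191.8309] [179.1571 183.2544]
top hook in scale frame (mm): x,y,z
[[-16.    1.2  14.1]
 [-13.8  -0.3   8.3]
 [-11.2   1.4  19.1]
 [ -7.5  -2.2  10.2]
 [ -3.9  -1.    8.6]
 [  0.7   1.    3.8]
 [  3.7  -1.9   6.1]
 [  6.6   5.6   3.5]
 [  9.    2.2   7.8]
 [ 11.    2.   11.4]
 [ 13.6  -2.8   6.6]
 [ 16.2  -2.5   8.6]
 [ 17.2   6.9  10.4]
 [ 19.4  -0.1  16.7]
 [ 21.    2.7  20.2]
 [ 22.8   7.8  12.8]
 [ 25.6  -2.2  19. ]
 [ 27.2  -2.7  23.6]
 [ 30.3  -2.   24.1]
 [ 32.8   1.7  24.3]
 [ 36.3  -0.7  25. ]
 [ 39.5  -0.   25.2]
 [ 41.9   3.6  25.8]
 [ 45.8  -2.   26.9]
 [ 48.8   5.5  24.3]
 [ 50.2  -0.3  23.5]
 [ 53.2  -3.1  25.6]
 [ 56.7  -2.1  24.9]
 [ 59.5   5.2  22.9]
 [ 64.3  -3.1  23. ]
 [ 65.5   3.   25.7]
 [ 67.9   3.1  27.9]
 [ 73.   -1.6  25.8]
 [ 75.4   2.   26.5]
 [ 79.4  -0.1  26. ]
 [ 81.6   3.3  27.5]
 [ 85.2   1.   27.9]
 [ 86.2   5.1  24. ]
 [ 90.   -0.6  25.3]
 [ 93.3   0.2  25.3]
 [ 97.3   1.4  23.5]
 [ 99.4  -4.   20.9]
 [102.4  -3.5  21.8]
 [104.9  
[... 247 characters left out ...]
  8.9]
 [ -7.1  10.6   0.7]
 [ -1.9  10.7  -1.9]
 [  2.3   7.3   3.8]
 [  6.4   4.3   6.7]
 [  8.5   9.7   1.8]
 [ 10.6   7.8   6.2]
 [ 11.6   3.6  10.1]
 [ 13.    5.4  13.4]
 [ 15.3   6.3  18.8]
 [ 16.5   6.   15. ]
 [ 17.5   4.7  20.2]
 [ 20.3   5.7  22.4]
 [ 23.8   6.8  21.2]
 [ 25.9   5.3  22.7]
 [ 28.4  10.1  20.4]
 [ 32.3  10.6  21.9]
 [ 36.7   4.1  26.4]
 [ 40.4   8.   26.3]
 [ 46.6   4.3  25. ]
 [ 50.5   9.   18.9]
 [ 54.6   8.5  26.2]
 [ 57.6  10.4  22.5]
 [ 63.6   3.1  26.2]
 [ 68.    6.7  25.7]
 [ 71.5   4.5  26.3]
 [ 75.3   8.9  23.2]
 [ 80.5   8.8  24. ]
 [ 87.4   7.9  23.7]
 [ 90.9   2.3  26.3]
 [ 95.1   6.6  23. ]
 [100.1   6.2  27. ]
 [104.3   3.6  27.3]
 [108.8   4.9  22.6]]
```

View pics/hook.png

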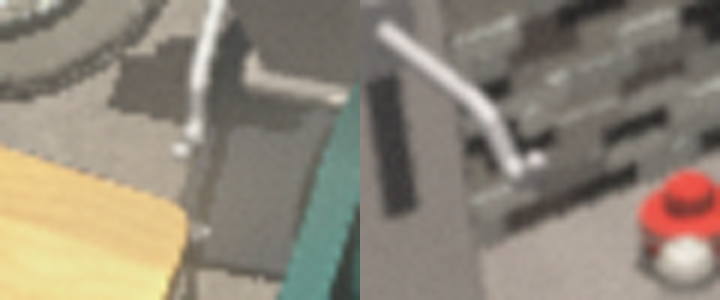

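The hook tip is where predicted in both views: top (179,183) and scene (195.5,193). Next I'll carry the pail to the front of the hook.

```bash
cat >> h.py <<'E'
PS=.0627;UX=np.array([np.cos(PS),np.sin(PS),0]);UY=np.array([-np.sin(PS),np.cos(PS),0]);SEAT=np.array([.530,.202,.298])
TH=.35;L=.149
def at(x,z,y=0,speed=.1,th=TH,stop=None):  # ring centre in scale frame about the unloaded seat
    P,o=rpose(SEAT+x*UX+y*UY+[0,0,z],PS,th,L,-1); return manip.movel(P,o,speed=speed,stop_force=stop)
E
python3 - <<'E'
from h import *
np.set_printoptions(precision=4,suppress=True)
print("abs f",read_force())
P=np.array(read_eef_pos());manip.movel(P+[0,0,.067],speed=.12)
at(-.085,.007,speed=.12)
manip.wait(1.5);print("f",read_force(),"gap",read_finger_gap()*85,"t",read_clock(),np.array(read_joints()))
p,d=grab_frame("scene");save("s5",cv2.resize(p[130:330,120:320],None,fx=3,fy=3,interpolation=2))
p,d=grab_frame("top");save("t5",cv2.resize(p[110:310,110:310],None,fx=3,fy=3,interpolation=2))
c=SEAT-.085*UX+[0,0,.007];print(proj("scene",c),(proj("scene",c)-[120,130])*3,(proj("top",c)-110)*3)
E
```

```text
abs f [-0.681  -0.5936 -7.1556]
f [ 0.3125 -0.0297 -7.3   ] gap 50.73520485111093 t 44.0 [ 0.4309 -0.5082  1.9245 -0.1256  1.3984  1.9401]
[212.5394 207.6405] [277.6182 232.9214] [192.7005 288.6845]
```

View pics/s5.png

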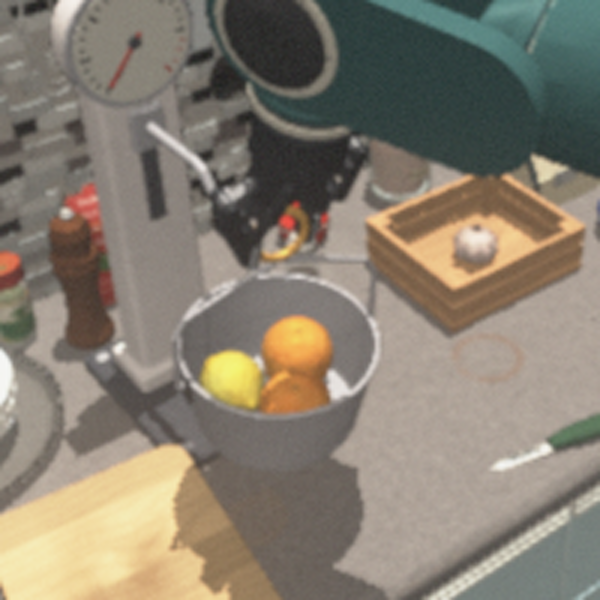

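The ring is seen at crop (285,233) against a predicted (278,233), so the height is right. Now I'll slide it on.

```bash
python3 - <<'E'
from h import *
np.set_printoptions(precision=4,suppress=True)
for x in(-.035,-.02,-.008,.001):
    s=at(x,.007,speed=.05,stop=6);print(x,s,np.array(read_force()),(np.array(read_eef_pos())))
    if s: break
manip.wait(.5);print(read_force(),read_clock())
p,d=grab_frame("scene");A=cv2.resize(p[140:240,140:270],None,fx=4.5,fy=4.5,interpolation=2);save("s6",A)
E
```

```text
-0.035 False [-0.0959  0.3341 -6.6506] [0.4439 0.1966 0.445 ]
-0.02 False [ 0.0167  0.4228 -7.4801] [0.4594 0.1975 0.4448]
-0.008 False [ 0.7252  0.2967 -6.9828] [0.4713 0.1983 0.4448]
0.001 False [ 0.9118  0.5477 -7.2891] [0.4803 0.1989 0.4448]
[-0.4826  0.247  -8.319 ] 46.925
```

View pics/s6.png

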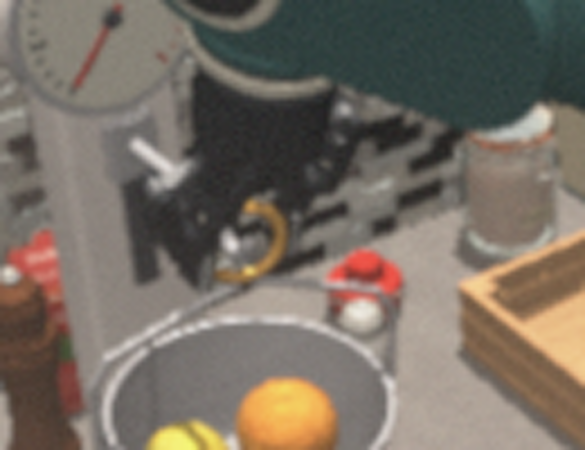

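The hook's white tip shows inside the ring at (230,240), so it is threaded. I'll ease the weight on in small steps.

```bash
python3 - <<'E'
from h import *
np.set_printoptions(precision=3,suppress=True)
at(.001,-.010,speed=.04);print("f",np.array(read_force()))
z=-.010
while z>-.060:
    z-=.004;at(.001,z,speed=.03);f=np.mean([read_force() for _ in range(3)],0);print(round(z*1e3),f,round(read_clock(),1))
    if f[2]>-.9: break
print(z,read_clock())
p,d=grab_frame("scene");save("s7",cv2.resize(p[80:300,110:330],None,fx=2.7,fy=2.7,interpolation=2))
E
```

```text
f [ 0.457  0.591 -7.072]
-14 [-0.768 -0.304 -7.902] 47.8
-18 [-0.975  0.853 -5.405] 48.1
-22 [-0.394  0.36  -3.953] 48.4
-26 [ 0.198 -0.355 -4.056] 48.7
-30 [ 0.714  1.005 -2.595] 49.0
-34 [-0.002  0.771 -1.704] 49.2
-38 [ 0.454  1.596 -1.466] 49.5
-42 [ 0.304  0.897 -0.811] 49.8
-0.04200000000000001 49.8167
```

View pics/s7.png

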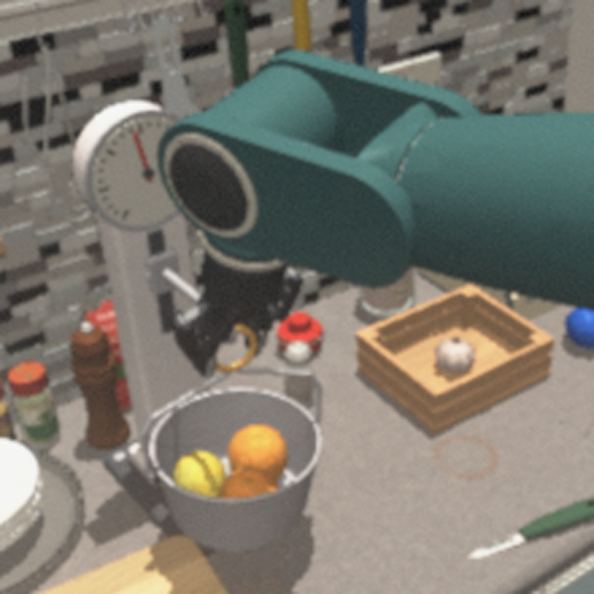

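The pointer has moved and about 0.8 N is still carried. I'll lower a little more and let go.

```bash
python3 - <<'E'
from h import *
np.set_printoptions(precision=3,suppress=True)
at(.001,-.0455,speed=.02);manip.wait(.5);print(np.mean([read_force() for _ in range(5)],0),read_joints())
eoat.release();print("open",read_finger_gap())
manip.wait(.3)
P,o=rpose(SEAT+.001*UX+[0,0,-.0455],PS,TH,L+.10,-1)
manip.movel(P,speed=.06)
import time
for i in range(9):
    manip.wait(.5);p,d=grab_frame("scene");W=p[80:300,110:330]
    save("s8_%d"%i,cv2.resize(W,None,fx=2.7,fy=2.7,interpolation=2))
    if i: print(i,np.abs(W.astype(int)-last).mean().round(3),np.percentile(np.abs(W.astype(int)-last),99.7))
    last=W.astype(int)
print(read_clock(),read_force())
p,d=grab_frame("top");save("t8",cv2.resize(p[110:310,110:310],None,fx=3,fy=3,interpolation=2))
E
```

```text
[ 1.445  2.368 -0.856] [ 0.367 -0.309  1.868 -0.108  1.25   1.892]
open 1.0040482186246833
1 2.359 38.40299999999115
2 2.032 20.0
3 1.851 10.0
4 1.816 9.0
5 1.806 8.0
6 1.785 8.0
7 1.794 8.0
8 1.795 8.0
58.2083 [0.327 0.014 0.054]
```

View pics/s8_8.png

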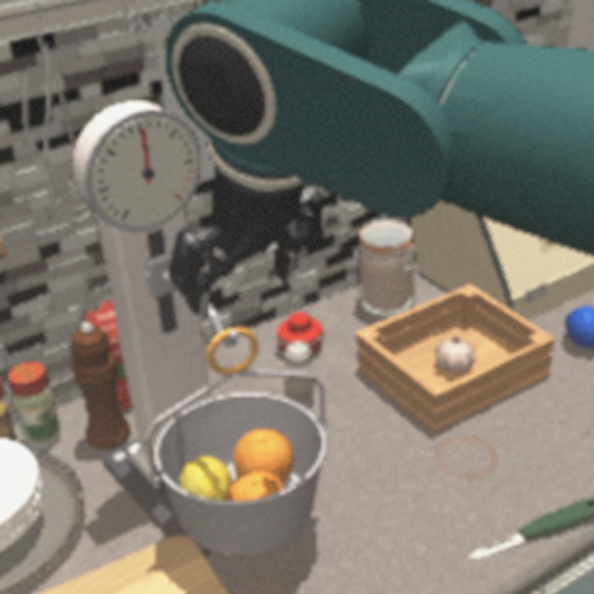

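It hangs still: the pointer is mid-dial and the last frames are unchanged. I'll wait a bit more, then check the ring's position and re-grip.

```bash
python3 - <<'E'
from h import *
np.set_printoptions(precision=4,suppress=True)
manip.wait(1.5)
for z in(-.04,-.046,-.052): print(z,proj("scene",SEAT+[0,0,z]),proj("top",SEAT+[0,0,z]))
for n in("scene","top"):
    p,d=grab_frame(n); q=SEAT+[0,0,-.046]
    for c,a,m in blobs(p,(18,90,80),(34,255,255),15):
        W=toworld(n,d,m);W=W[np.linalg.norm(W-q,axis=1)<.06]
        if len(W)>8:
            v,u=np.nonzero(m);e=cv2.fitEllipse(cv2.convexHull(np.stack([u,v],1).astype(np.float32)))
            X=(W-SEAT)@np.stack([UX,UY,[0,0,1]],1);print(n,len(W),"ell",e,"med mm",np.median(X,0)*1e3,"lo",X.min(0)*1e3,"hi",X.max(0)*1e3,"yaw slope dx/dy",np.polyfit(X[:,1],X[:,0],1)[0])
print(read_clock())
E
```

```text
-0.04 [195.2697 208.0589] [183.6581 184.6267]
-0.046 [195.4835 209.8784] [183.9952 185.2076]
-0.052 [195.6959 211.6863] [184.3292 185.7833]
scene 12 ell ((192.38238525390625, 203.11683654785156), (1.8291622400283813, 9.346837997436523), 53.705745697021484) med mm [  1.0564   9.8017 -20.8919] lo [-10.2421   0.9491 -25.0082] hi [  4.1033  18.3945 -14.5537] yaw slope dx/dy 0.08250079672695669
59.8583
```

```bash
python3 - <<'E'
from h import *
np.set_printoptions(precision=3,suppress=True)
P,o=rpose(SEAT+.001*UX+[0,0,-.046],PS,TH,L,-1);print(manip.movel(P,o,speed=.08,stop_force=8))
eoat.grasp();print("gap",read_finger_gap()*85,read_force())
for z in(-.036,-.026,-.016,-.006,.002,.007):
    at(.001,z,speed=.04);print(z,np.array(read_force()))
manip.wait(.4)
print(read_clock(),read_force());p,d=grab_frame("scene");save("s9",cv2.resize(p[140:240,140:270],None,fx=4.5,fy=4.5,interpolation=2))
E
```

```text
False
gap 49.854407779701894 [ 1.115  1.591 -0.246]
-0.036 [ 2.498  2.269 -2.178]
-0.026 [ 0.632  0.993 -5.037]
-0.016 [ 0.623 -0.668 -7.003]
-0.006 [ 0.891 -0.036 -7.021]
0.002 [ 0.001 -0.208 -6.885]
0.007 [ 0.778  0.477 -6.03 ]
64.325 [-0.005  0.271 -6.922]
```

View pics/s9.png

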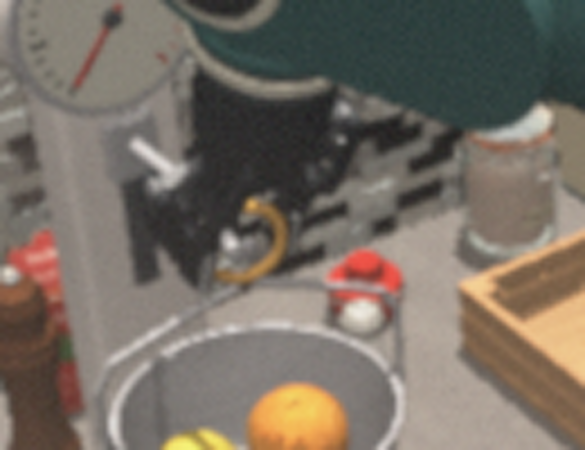

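The pointer is back at zero and the tip is clear inside the ring. I'll slide off and carry the pail to the board.

```bash
python3 - <<'E'
from h import *
np.set_printoptions(precision=3,suppress=True)
for x in(-.02,-.05,-.10):
    s=at(x,.007,speed=.06,stop=6);print(x,s,np.array(read_force()))
    if s: raise SystemExit
B=np.array([.43,.373])
def go(z,speed,stop=None):
    P,o=rpose([*B,z],PS,TH,L,-1);return manip.movel(P,o,speed=speed,stop_force=stop)
go(.31,.12);manip.wait(1);go(.245,.08);manip.wait(.5);f=np.mean([read_force() for _ in range(3)],0);print("pre",f)
z=.245
while z>.222:
    z-=.002;go(z,.03);f=np.mean([read_force() for _ in range(3)],0);print(round(z,3),f)
    if f[2]>-2: break
manip.wait(.3)
p,d=grab_frame("scene");save("s10",cv2.resize(p[150:384,80:330],None,fx=2.4,fy=2.4,interpolation=2));print(read_clock())
E
```

```text
-0.02 False [-0.132  0.885 -6.303]
-0.05 False [-0.575  0.181 -7.458]
-0.1 False [-0.224  0.135 -8.144]
pre [ 0.331 -0.323 -6.629]
0.243 [ 0.157 -0.447 -7.101]
0.241 [-0.93 -0.06 -7.68]
0.239 [-1.564  0.493 -7.356]
0.237 [ 0.207  0.672 -7.222]
0.235 [ 0.255 -0.347 -7.481]
0.233 [ 0.691 -0.244 -6.737]
0.231 [-0.209  1.251 -3.59 ]
0.229 [1.499 3.327 6.516]
72.9417
```

View pics/s10.png

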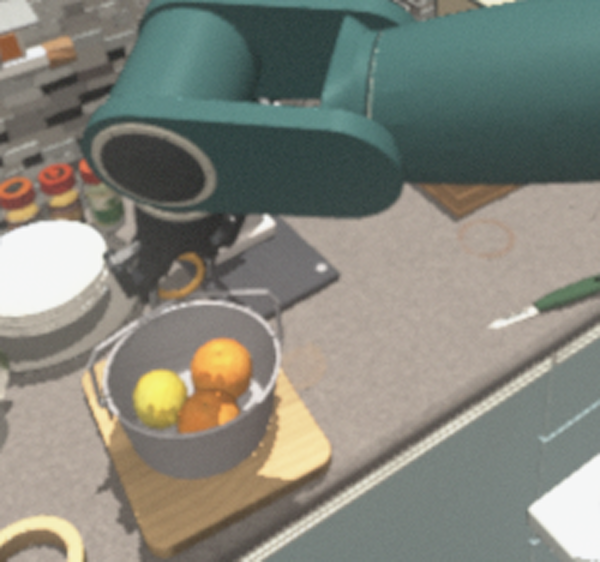

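The pail stands on the board with the citrus inside. I'll let go, back off and check.

```bash
python3 - <<'E'
from h import *
np.set_printoptions(precision=3,suppress=True)
B=np.array([.43,.373])
P,o=rpose([*B,.231],PS,TH,L,-1);manip.movel(P,o,speed=.03)
eoat.release();manip.wait(.2)
P,o=rpose([*B,.231],PS,TH,L+.14,-1);manip.movel(P,speed=.1)
manip.move_to([.40,-.25,.42],ori_near(0));manip.wait(1)
p,d=grab_frame("top");A=cv2.resize(p[110:310,80:360],None,fx=2.8,fy=2.8,interpolation=2);save("t11",A)
W=toworld("top",d,outline_of("pail","top")[0]["pixels"]);Q=W[(W[:,2]>.104)&(W[:,2]<.117)]
e=cv2.fitEllipse(Q[:,:2].astype(np.float32));print(e,read_clock(),read_force())
E
```

```text
((0.42811548709869385, 0.37669751048088074), (0.1725551038980484, 0.17502881586551666), 166.5142059326172) 78.9833 [-0.569 -0.891  0.617]
```

View pics/t11.png

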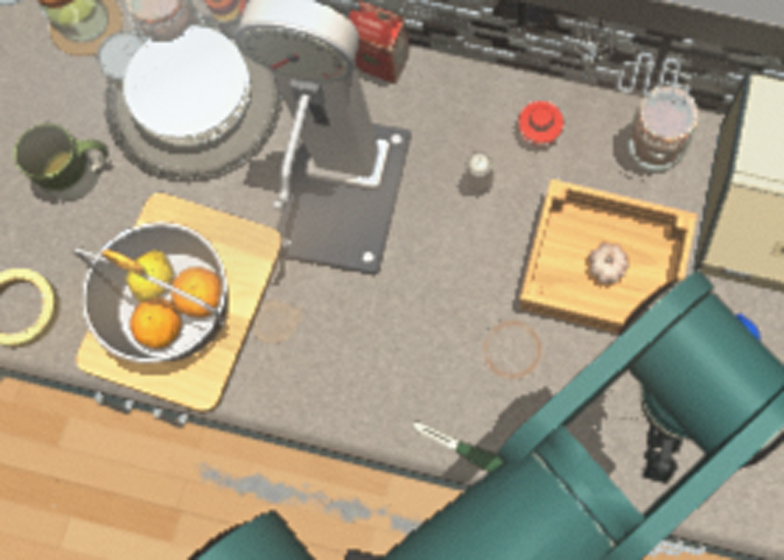

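The pail stands level on the board around (155,290) with all three fruits, the garlic is in the crate at (608,265), and the salt shaker and egg timer are untouched.

```bash
python3 -c "
from cell import *
print(hand_in(),read_clock())"
```

```text
the job is handed in; nothing more can be done
the job is handed in; nothing more can be done
```

The job is done and handed in after about 79 s of the 210 s. Both oranges and the lemon went into the pail and the garlic into the crate (I saw no tomato); the pail hung still on the scale for over two seconds, at about 31 mm with the red at 52 mm, and now stands upright on the chopping board with the citrus in it.

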